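Refit a vegetable slicer after washing up

TASK

Refit the vegetable slicer: flip the isolator lever to off, then lift the blue guard and the old black spacer off the drive shaft and put both in the grey tray. Next slide every orange spacer on the counter fully down the shaft, and after them the slicing disc, hub up, so that it sits flat on the spacers. Last of all flip the isolator back to on, and leave the white bowl and the salt jar where they stand.

Things in the scene. Friction and masses are not known exactly. Their poses are not given: they have to be found in the camera images.
- slicer: White motor base of the slicer, fixed, 170 x 150 mm, 60 mm high, with a round steel shoulder (64 mm across, top 70 mm above the counter) in its middle and from that a bare steel drive shaft, 20 mm thick, standing up to 134 mm above the counter, its top 5 mm chamfered to 12 mm. Origin: on the counter under the shaft; z up along the shaft.
- shaft_foot (a point): Point on the shaft's axis at the top face of the shoulder, 70 mm above the counter; parts on the shaft come to rest on this face or on one another. The shaft stands 64 mm above it. Axes as the slicer's.
- guard: Blue plastic guard, a square tube 36 x 36 mm outside, 24 x 24 mm inside, 80 mm tall, closed on top, at first standing over the shaft on the old black spacer (its top 162 mm above the counter). About 60 g. Origin: its middle, 40 mm above its lower edge; z to its closed end, x and y square to its flat sides. Must be lifted about 55 mm to clear the shaft.
- worn: Old black spacer ring, 48 mm outside, 23 mm bore, 12 mm thick, 30 g, at first on the shaft, lying on the shoulder under the guard. Origin: its middle, 6 mm above its underside; z along its axis.
- spacer1: Orange plastic spacer ring (one of up to four alike, two to four are present), 48 mm outside, 23 mm bore, 12 mm thick, 30 g, lying flat on the counter in a loose row between the robot and the slicer. Origin: its middle, 6 mm above its underside; z along its axis; either face may be up.
- spacer2: Orange plastic spacer ring (one of up to four alike, two to four are present), 48 mm outside, 23 mm bore, 12 mm thick, 30 g, lying flat on the counter in a loose row between the robot and the slicer. Origin: its middle, 6 mm above its underside; z along its axis; either face may be up.
- spacer3: Orange plastic spacer ring (one of up to four alike, two to four are present), 48 mm outside, 23 mm bore, 12 mm thick, 30 g, lying flat on the counter in a loose row between the robot and the slicer. Origin: its middle, 6 mm above its underside; z along its axis; either face may be up.
- spacer4: Orange plastic spacer ring (one of up to four alike, two to four are present), 48 mm outside, 23 mm bore, 12 mm thick, 30 g, lying flat on the counter in a loose row between the robot and the slicer. Origin: its middle, 6 mm above its underside; z along its axis; either face may be up.
- disc: Steel slicing disc, 110 mm across and 5 mm thick, with a black round hub on top, 34 mm across, to grip it by; the hub's top is 30 mm above the disc's underside. A 23 mm bore runs right through. About 140 g. It starts lying flat on the counter, hub up, to one side of the slicer. Origin: centre of the underside; z up through the hub.
- isolator_box: Grey isolator box fixed to the counter, 100 x 70 mm, 40 mm high. Origin: centre of its underside. The lever swings in its x-z plane about a pivot 50 mm above the origin, between two steel cheeks (26 mm apart inside, 38 mm over, up to 62 mm above the counter); a green patch lies on its +x end (on) and a black patch on its -x end (off).
- isolator (a joint): Angle of the isolator lever: 0 = off, leaning 0.6 rad to the box's -x end (black patch); 1.2 rad = on, leaning 0.6 rad to its +x end (green patch); 0.6 = upright. It goes over centre: pushed past upright it falls by its own weight to the other stop and stays there. About 1 N at the ball moves it. Starts on.
- isolator_ball (a point): Centre of the red ball, 28 mm across, at the lever's end, 70 mm from the pivot on a 10 mm steel rod: about 108 mm above the counter and 40 mm to one side of the pivot at either stop.
- tray: Open grey plastic tray fixed to the counter, 140 (x) x 120 (y) mm outside, walls 4 mm thick and 30 mm high, floor about 4 mm thick. Origin: centre of its underside.
- bowl: White ceramic bowl, 104 mm across, 50 mm high, on the other side of the slicer from the disc. Bystander. Origin: centre of its underside.
- salt: Small clear jar with a steel cap, 40 mm across, 55 mm high, standing in the row with the spacers. Bystander. Origin: centre of its underside.
Things that resemble listed ones, but are neither listed nor needed, are in the scene too. Several things have the shape of the guard; the one meant has the colours described above.

How it is judged:
On the way, in this order (a step that is already met when the one before it is completed fails the run):
1. The isolator is flipped to off (within 0.12 rad of its stop) (value of joint isolator below 0.12 rad), for 0.2 s.
2. The guard and the old black spacer are both in the tray, the isolator off (x of guard in the frame of tray between -0.066 and 0.066 m and y of guard in the frame of tray between -0.056 and 0.056 m and z of guard in the frame of tray between 0 and 0.07 m and x of worn in the frame of tray between -0.066 and 0.066 m and y of worn in the frame of tray between -0.056 and 0.056 m and z of worn in the frame of tray between 0 and 0.07 m and value of joint isolator below 0.12 rad), for 0.2 s.
3. Every spacer present is fully down on the shaft, the isolator off (horizontal distance between each of spacer1, spacer2, spacer3, spacer4 and shaft_foot below 0.006 m and angle between the z axis of each of spacer1, spacer2, spacer3, spacer4 and the z axis of slicer, either way round below 0.1 rad and (z of spacer1 in the frame of shaft_foot between 0.0025 and 0.0095 m or z of spacer1 in the frame of shaft_foot between 0.0145 and 0.0215 m or z of spacer1 in the frame of shaft_foot between 0.0265 and 0.0335 m or z of spacer1 in the frame of shaft_foot between 0.0385 and 0.0455 m) and (z of spacer2 in the frame of shaft_foot between 0.0025 and 0.0095 m or z of spacer2 in the frame of shaft_foot between 0.0145 and 0.0215 m or z of spacer2 in the frame of shaft_foot between 0.0265 and 0.0335 m or z of spacer2 in the frame of shaft_foot between 0.0385 and 0.0455 m) and (z of spacer3 in the frame of shaft_foot between 0.0025 and 0.0095 m or z of spacer3 in the frame of shaft_foot between 0.0145 and 0.0215 m or z of spacer3 in the frame of shaft_foot between 0.0265 and 0.0335 m or z of spacer3 in the frame of shaft_foot between 0.0385 and 0.0455 m) and (z of spacer4 in the frame of shaft_foot between 0.0025 and 0.0095 m or z of spacer4 in the frame of shaft_foot between 0.0145 and 0.0215 m or z of spacer4 in the frame of shaft_foot between 0.0265 and 0.0335 m or z of spacer4 in the frame of shaft_foot between 0.0385 and 0.0455 m) and value of joint isolator below 0.12 rad), for 0.2 s.
4. The disc sits flat on the spacers on the shaft, hub up, the isolator still off (all of step 3 and horizontal distance between disc and shaft_foot below 0.006 m and angle between the z axis of disc and the z axis of slicer, either way round below 0.1 rad and (z of disc in the frame of shaft_foot between 0.0205 and 0.0275 m or z of disc in the frame of shaft_foot between 0.0325 and 0.0395 m or z of disc in the frame of shaft_foot between 0.0445 and 0.0515 m) and angle between disc's own z axis and vertical below 0.1 rad), for 0.2 s.
5. The isolator is flipped back to on (within 0.12 rad of its stop) (value of joint isolator above 1.08 rad), for 0.2 s.
At the end, for the whole second after the job is handed in: Guard and old spacer in the tray (middles inside the walls, under 70 mm up). Every spacer present, then the disc hub up, on the shaft: within 6 mm of its axis, level within 0.1 rad, stacked down without gaps (3.5 mm). Isolator on (over 1.08 rad). All at rest (horizontal distance between each of spacer1, spacer2, spacer3, spacer4, disc and shaft_foot below 0.006 m and angle between the z axis of each of spacer1, spacer2, spacer3, spacer4, disc and the z axis of slicer, either way round below 0.1 rad and (z of spacer1 in the frame of shaft_foot between 0.0025 and 0.0095 m or z of spacer1 in the frame of shaft_foot between 0.0145 and 0.0215 m or z of spacer1 in the frame of shaft_foot between 0.0265 and 0.0335 m or z of spacer1 in the frame of shaft_foot between 0.0385 and 0.0455 m) and (z of spacer2 in the frame of shaft_foot between 0.0025 and 0.0095 m or z of spacer2 in the frame of shaft_foot between 0.0145 and 0.0215 m or z of spacer2 in the frame of shaft_foot between 0.0265 and 0.0335 m or z of spacer2 in the frame of shaft_foot between 0.0385 and 0.0455 m) and (z of spacer3 in the frame of shaft_foot between 0.0025 and 0.0095 m or z of spacer3 in the frame of shaft_foot between 0.0145 and 0.0215 m or z of spacer3 in the frame of shaft_foot between 0.0265 and 0.0335 m or z of spacer3 in the frame of shaft_foot between 0.0385 and 0.0455 m) and (z of spacer4 in the frame of shaft_foot between 0.0025 and 0.0095 m or z of spacer4 in the frame of shaft_foot between 0.0145 and 0.0215 m or z of spacer4 in the frame of shaft_foot between 0.0265 and 0.0335 m or z of spacer4 in the frame of shaft_foot between 0.0385 and 0.0455 m) and (z of disc in the frame of shaft_foot between 0.0205 and 0.0275 m or z of disc in the frame of shaft_foot between 0.0325 and 0.0395 m or z of disc in the frame of shaft_foot between 0.0445 and 0.0515 m) and angle between disc's own z axis and vertical below 0.1 rad and x of guard in the frame of tray between -0.066 and 0.066 m and y of guard in the frame of tray between -0.056 and 0.056 m and z of guard in the frame of tray between 0 and 0.07 m and x of worn in the frame of tray between -0.066 and 0.066 m and y of worn in the frame of tray between -0.056 and 0.056 m and z of worn in the frame of tray between 0 and 0.07 m and value of joint isolator above 1.08 rad and linear speed of each of disc, guard, worn below 0.03 m/s); the robot touches nothing.
It fails at once if The bowl or the salt jar is moved more than 50 mm (distance of any of bowl, salt from where it was at the start of the episode above 0.05 m).
Of spacer1, spacer2, spacer3, spacer4 only 2 to 4 are there at a start; the rules pass over those that are not, and their reading is None.
At some moment in a run one of spacer1, spacer2, spacer3, spacer4, disc may be knocked a few centimetres aside while the robot is not near it.
Once in a run the grip may slacken for a moment while it holds something.
It also fails if it takes over 210 s, if anything falls off the work surface, if the arm or the gripper's body presses on something with over 40 N, if the wrist force passes 120 N, or if a joint passes its speed limit or range.

ROBOT

A 7-joint arm with a two-finger parallel gripper is mounted at the origin on the work surface. World frame = base frame: x ahead of the robot, y to its left, z up, the work surface at z = 0. Lengths are in m, angles in rad, forces in N, time in s.
With the tool pointing down it reaches from about 0.4 to 0.85 m from the base axis. Payload 10.4 kg.
Tool frame: the origin (TCP) lies at the very end of the fingers, on their centre line; the grasp point (between the pads) lies 19 mm behind it; z points along the fingers, y is the line along which they close (so a half turn about z gives the same grasp; the last joint's range is limited). The gripper opens to 87 mm and grips with 3 to 60 N. Pads are 19 mm wide; open, the fingers measure 117 mm over their backs; the gripper's body (75 mm by 190 mm) begins 51 mm behind the grasp point.
Start: joints at [-1.178, 0.332, -0.065, 1.46, 0.022, 1.35, -0.088], TCP at [0.252, 0.572, 0.223] pointing down, gripper open.
Joint ranges: [-2.6, 2.6], [-0.5, 2.12], [-1.47, 1.34], [0.16, 2.42], [-1.27, 4.41], [0.06, 2.06], [-2.6, 2.6]. Speed limits (rad/s): [2.22, 2.22, 2.79, 2.79, 3.14, 3.14, 3.14].

INTERFACE

Orientations are given as a unit quaternion [x, y, z, w].
In Python, from bench import read_state, cams, workorder gives the robot as it stands.
- The arm moves only by the shell command python3 -m crank 'ROWS' [FORCE]. ROWS is text: rows parted by semicolons, each of 5 numbers parted by spaces: the shift along the tool's x, y, z scaled (see below), then the turn about the tool's z scaled (see below), then the opening, from -1 (shut) to 1 (fully open). In form: dx dy dz yaw jaw; .... A call has 1 to 10 rows; each row shifts and turns the commanded pose from where the row before left it, along the tool's axes as they then stand; what a row does not reach is not made up. The controller multiplies each number of a shift by 200 mm and each number of a turn by 90 degrees. A row lasts 1/10 s, in which the tool goes at most 50 mm and 8.59 degrees, less where a joint would pass 70% of its speed; a pose out of reach is approached as far as the arm can. A call with a number of a shift or a turn outside -1 to 1 is refused whole. A call with a gripper value outside its range is refused whole. The fingers move at their own pace and stop on an object; FORCE is the grip in N (left out, the last holds). Time passes only in rows, so rows that do not move let the fingers close. It gives the time, the measured TCP pose, the force, the opening and the grip force at its end, in the units of the state.
- read_state(): the state, without advancing time (a new reading comes with each control period).
- cams.camera(name): name is "side" or "top" or "wrist"; returns a dict with "img" (384x512x3 uint8, blue, green, red), "K" (3x3 intrinsics, pixels), "xyz" and "attitude" of the camera in the world; the wrist camera has in their place "mount" (4x4, takes a point from camera to tool coordinates, whose origin is the TCP and whose axes are the flange's). Camera axes: x right, y down, z forward; pixel columns grow to the right and rows downward; lengths in m; the calibration is good to about 2 mm. The wrist camera is an equidistant fisheye: a pixel r from the principal point sees the ray r / f radians off the axis. A picture is of the moment at which its call begins: read the wrist's pose just before it. There is no depth.
- workorder.close_job(): hands the job in; it is judged then, once.
The state is a dict: "time": time; "joint_positions": joint angles; "joint_vel": joint speeds; "joint_torque": joint torques, N m; "ee_pos": TCP position; "eef_rot": TCP orientation; "ft_force": force on the tool from outside, world axes, zero at the start; "torque": the same for the moment, N m; "width": finger opening in m; "grip_force": force on a finger pad.
Only numpy, scipy, OpenCV 4.12 (cv2) and the standard library are available. Lean on these libraries where they do the work, as an engineer would, in place of code of your own. Each camera call takes 0.05 s, during which the arm holds its last target. There are 200 camera calls.

## Working session

There is one attempt and no reset: what is moved stays moved. The work goes in short steps, Python scripts to look and compute and a shell command to move; the robot and the scene stay as the last step left them, time stands still between calls to the robot, and variables do not carry over. Pictures are saved under pics/ and viewed, at most 14 in all, crops included, and the job is handed in when it is done.

```bash
ls; mkdir -p pics
cat > h.py <<'E'
import numpy as np, cv2
from bench import read_state, cams
from scipy.spatial.transform import Rotation as R
def grab(n):
    s=read_state(); c=cams.camera(n); c['s']=s; return c
def rotm(a):
    a=np.array(a,float)
    return a if a.shape==(3,3) else (R.from_quat(a).as_matrix())
E
python3 - <<'E'
from h import *
s=read_state(); print({k:np.round(v,4).tolist() for k,v in s.items()})
for n in ['top','side','wrist']:
    c=grab(n); print(n,{k:np.round(v,4).tolist() for k,v in c.items() if k not in('img','s')})
    cv2.imwrite(f'pics/{n}0.png',c['img'])
E
```

```text
pics
{'time': 0.0, 'joint_positions': [-1.1776, 0.3329, -0.0647, 1.461, 0.0216, 1.3499, -0.0885], 'joint_vel': [0.001, -0.0006, 0.0004, 0.0008, -0.0003, -0.0022, 0.001], 'joint_torque': [-0.0016, -62.3277, 0.0237, -38.9902, -0.0614, 0.0395, 0.0001], 'ee_pos': [0.2523, 0.5714, 0.2218], 'eef_rot': [0.2064, 0.9785, -0.0007, -0.0001], 'ft_force': [0.5261, -0.6774, -0.5016], 'torque': [-0.027, 0.0638, -0.0205], 'grip_force': 0.0, 'width': 0.0871}
top {'K': [[390.6351, 0.0, 248.3286], [0.0, 390.6351, 195.8234], [0.0, 0.0, 1.0]], 'xyz': [0.5322, -0.0094, 1.2188], 'attitude': [-0.6982, 0.7151, -0.0266, 0.0214]}
side {'K': [[348.3433, 0.0, 252.1992], [0.0, 348.3433, 190.5094], [0.0, 0.0, 1.0]], 'xyz': [0.4678, -0.6305, 0.7521], 'attitude': [0.9169, -0.0941, 0.0415, -0.3856]}
wrist {'K': [[297.3186, 0.0, 258.4658], [0.0, 297.3186, 189.9322], [0.0, 0.0, 1.0]], 'mount': [[-0.0008, -0.9594, -0.2822, 0.0766], [1.0, -0.0007, -0.0006, 0.0008], [0.0004, -0.2822, 0.9594, -0.1621], [0.0, 0.0, 0.0, 1.0]]}
```

View pics/top0.png

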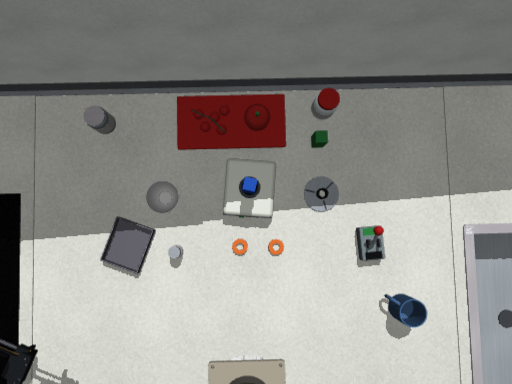

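View pics/side0.png

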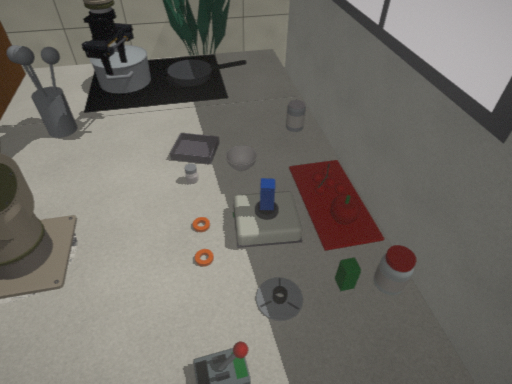

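Top view: the slicer carries the blue guard at (250,186). Orange spacers are at (240,247) and (276,247), and the disc is at (321,194). The isolator is at (371,243) with its ball at (379,231), leaning to green. The tray is at (128,245), salt at (175,252) and bowl at (162,197).
Could be mistaken for the guard: the green block (320,139) and the blue mug (408,310). The blue square tube on the slicer at (250,186) is the one meant.

```bash
cat >> h.py <<'E'
def ray(c,p):
    p=np.array(p,float); K=c['K']; d=(p-[K[0][2],K[1][2]])/K[0][0]
    if 'mount' in c:
        r=np.linalg.norm(d); v=np.r_[d/max(r,1e-9)*np.sin(r),np.cos(r)]
        M=np.array(c['mount']); Rt=R.from_quat(c['s']['eef_rot']).as_matrix()
        return Rt@M[:3,3]+c['s']['ee_pos'], Rt@M[:3,:3]@v
    v=rotm(c['attitude'])@np.r_[d,1]; return np.array(c['xyz']),v/np.linalg.norm(v)
def plane(c,p,z):
    o,d=ray(c,p); return o+d*(z-o[2])/d[2]
def tri(*cp):
    A=np.zeros((3,3));b=np.zeros(3); rs=[ray(*x) for x in cp]
    for o,d in rs: P=np.eye(3)-np.outer(d,d);A+=P;b+=P@o
    x=np.linalg.solve(A,b); return x,max(np.linalg.norm(np.cross(x-o,d)) for o,d in rs)
def proj(c,X):
    X=np.array(X,float)
    if 'mount' in c:
        M=np.array(c['mount']);Rt=R.from_quat(c['s']['eef_rot']).as_matrix()
        v=M[:3,:3].T@(Rt.T@(X-c['s']['ee_pos'])-M[:3,3]); n=np.hypot(v[0],v[1]); r=np.arctan2(n,v[2]); d=v[:2]/max(n,1e-9)*r
    else:
        v=rotm(c['attitude']).T@(X-c['xyz']); d=v[:2]/v[2]
    return d*c['K'][0][0]+[c['K'][0][2],c['K'][1][2]]
HSV=dict(orange=((5,160,120),(20,255,255)),blue=((110,150,60),(130,255,255)),green=((50,150,60),(75,255,255)),red=((0,180,90),(4,255,255)))
def blobs(c,col,amin=20):
    h=cv2.cvtColor(c['img'],cv2.COLOR_BGR2HSV); m=cv2.inRange(h,*HSV[col])
    if col=='red': m|=cv2.inRange(h,(174,180,90),(180,255,255))
    cs,_=cv2.findContours(m,cv2.RETR_EXTERNAL,cv2.CHAIN_APPROX_NONE)
    out=[]
    for k in sorted(cs,key=cv2.contourArea,reverse=True):
        if cv2.contourArea(k)<amin: break
        (x,y),r=cv2.minEnclosingCircle(k); mm=cv2.moments(k)
        out.append((np.round([mm['m10']/mm['m00'],mm['m01']/mm['m00']],1),round(r,1),cv2.contourArea(k),k))
    return out
E
python3 - <<'E'
from h import *
t=grab('top');s=grab('side')
for col in HSV:
    for n,c in(('t',t),('s',s)):
        print(col,n,[(b[0].tolist(),b[1],b[2]) for b in blobs(c,col)])
for p in [(240,247),(276,247)]: print('ring',plane(t,p,.012))
to=[b[0] for b in blobs(t,'orange')];so=[b[0] for b in blobs(s,'orange')]
for a in to:
    for b in so: print(a,b,tri((t,a),(s,b)))
for a in blobs(t,'red'):
    for b in blobs(s,'red'):
        x,e=tri((t,a[0]),(s,b[0]))
        if e<.01: print('red',a[0],b[0],x,e)
print('slicer sh',plane(t,(250,186),.16),'disc',plane(t,(321.5,194),.005),'tray',plane(t,(128.5,245.5),.03))
for n,c,b in(('t',t,(215,145,70,90)),('s',s,(225,160,90,100))):
    x,y,w,h=b; cv2.imwrite(f'pics/g{n}.png',cv2.resize(c['img'][y:y+h,x:x+w],None,fx=4,fy=4,interpolation=cv2.INTER_CUBIC))
a=cv2.resize(t['img'][145:235,205:350],None,fx=4,fy=4,interpolation=2); b=cv2.resize(t['img'][215:275,95:240],None,fx=4,fy=4,interpolation=2)
cv2.imwrite('pics/crop1.png',np.vstack([a,b]))
x=cv2.resize(t['img'][215:275,345:395],None,fx=6,fy=6,interpolation=2);y=cv2.resize(s['img'][325:384,185:260],None,fx=6,fy=6,interpolation=2)
im=np.zeros((370,770,3),np.uint8); im[:360,:300]=x; im[:354,310:760]=y; cv2.imwrite('pics/iso.png',im)
E
```

```text
orange t [([239.4, 246.2], 7.4, 151.0), ([275.5, 246.6], 7.4, 148.0)]
orange s [([203.7, 256.5], 8.6, 180.5), ([200.8, 223.6], 7.8, 139.0)]
blue t [([249.3, 184.1], 8.7, 161.0)]
blue s [([267.2, 183.3], 7.5, 101.5)]
green t [([321.1, 136.4], 6.8, 92.0), ([367.7, 231.3], 5.4, 43.0)]
green s []
red t [([230.7, 121.3], 58.8, 5352.0), ([328.5, 97.9], 10.1, 286.5), ([378.5, 230.1], 4.0, 38.0)]
red s []
ring [0.45728277 0.01014596 0.012     ]
ring [ 0.45455763 -0.10035272  0.012     ]
[239.4 246.2] [203.7 256.5] (array([ 0.45127934,  0.01469619, -0.14872665]), np.float64(0.0011570933307125382))
[239.4 246.2] [200.8 223.6] (array([0.45931151, 0.01198921, 0.00975494]), np.float64(0.00032058606691955685))
[275.5 246.6] [203.7 256.5] (array([ 0.45541161, -0.09899957,  0.00982277]), np.float64(0.00026585795695470595))
[275.5 246.6] [200.8 223.6] (array([ 0.46176531, -0.09020625,  0.12768734]), np.float64(0.0013700354947934696))
slicer sh [ 0.63068721 -0.02321303  0.16      ] disc [ 0.6147856  -0.24761053  0.005     ] tray [0.47119292 0.34615123 0.03      ]
```

View pics/crop1.png

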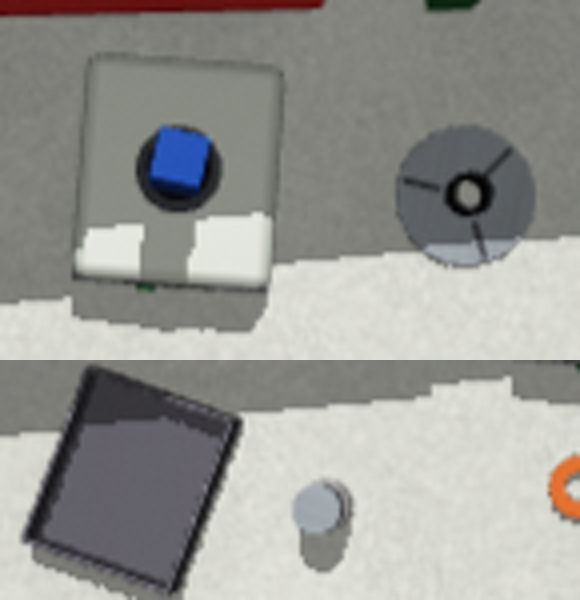

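View pics/iso.png

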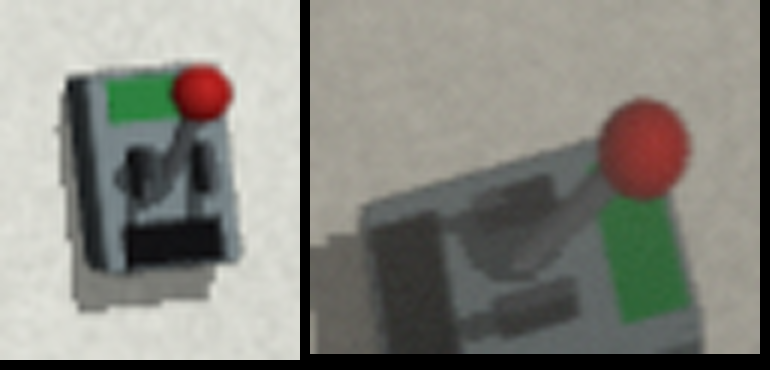

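Crop 1 confirms the blue square guard standing over the dark shaft seat at about (250,185), and the disc hub up at (322,193). The iso crop shows the ball at top px (378.5,230.5) and side px (240.8,350), over the green (far, +x) end, with the black patch at the near end.

```bash
cat >> h.py <<'E'
def plan(x,y,z,yaw=None):
    """yaw: wanted world azimuth (deg) of tool y (mod 180). prints turn units, then shift units in axes AFTER the turn and in axes NOW"""
    s=read_state(); M=R.from_quat(s['eef_rot']).as_matrix(); d=np.array([x,y,z])-s['ee_pos']
    az=np.degrees(np.arctan2(M[1,1],M[0,1])); print('now',np.round(s['ee_pos'],4),'yaw %.1f'%az,'q7 %.2f'%s['joint_positions'][6],'tilt',np.round(M[:2,2],3),'w %.3f g %.1f t %.1f'%(s['width'],s['grip_force'],s['time']))
    if yaw is not None:
        t=-((yaw-az+90)%180-90) # tool z is down
        print('turn units %.3f (rows %.1f)'%(t/90,abs(t)/8.59))
        M2=M@R.from_euler('z',t,degrees=True).as_matrix(); u=M2.T@d/.2
        print('  shift after turn',np.round(u,3),'rows %.1f'%(np.linalg.norm(u)/.25))
    u=M.T@d/.2; print('  shift now',np.round(u,3),'rows %.1f'%(np.linalg.norm(u)/.25))
E
python3 - <<'E'
from h import *
t=grab('top');s=grab('side')
print(tri((t,(378.5,230.3)),(s,(240.8,349.8))))
f=lambda u,v:(345+u/6,215+v/6)
for q in[(145,98),(175,240),(95,265),(235,265)]: print(plane(t,f(*q),.04))
plan(.47,.25,.27); plan(.6,-.35,.27,90)
E
```

```text
(array([ 0.50063161, -0.38483486,  0.11017252]), np.float64(7.32423747882778e-05))
[ 0.49630016 -0.38029529  0.04      ]
[ 0.42525917 -0.39212008  0.04      ]
[ 0.41387194 -0.35151137  0.04      ]
[ 0.4121297  -0.42158746  0.04      ]
now [0.2524 0.5717 0.2224] yaw 66.2 q7 -0.09 tilt [-0. -0.] w 0.087 g 0.0 t 0.3
  shift now [-1.645 -1.032 -0.238] rows 7.8
now [0.2524 0.5717 0.2224] yaw 66.2 q7 -0.09 tilt [-0. -0.] w 0.087 g 0.0 t 0.3
turn units -0.265 (rows 2.8)
  shift after turn [-1.738 -4.609 -0.237] rows 19.7
  shift now [-3.451 -3.514 -0.237] rows 19.7
```

```bash
python3 -m crank '-0.206 -0.129 -0.03 0 -1; -0.206 -0.129 -0.03 0 -1; -0.206 -0.129 -0.03 0 -1; -0.206 -0.129 -0.03 0 -1; -0.206 -0.129 -0.03 0 -1; -0.206 -0.129 -0.03 0 -1; -0.206 -0.129 -0.03 0 -1; -0.206 -0.129 -0.03 0 -1'; python3 -c "
from h import *
plan(.56,-.1,.27,90)"
```

```text
time: 1.15
ee_pos: [0.4714, 0.248, 0.2711]
eef_rot: [0.206, 0.978, 0.0, 0.0]
ft_force: [0.6, 0.4, 0.7]
width: 0.0312
grip_force: 0.0
now [0.4714 0.248  0.2711] yaw 66.2 q7 0.60 tilt [0.    0.001] w 0.031 g 0.0 t 1.1
turn units -0.265 (rows 2.8)
  shift after turn [-0.443 -1.74   0.005] rows 7.2
  shift now [-1.108 -1.413  0.005] rows 7.2
```

```bash
python3 -m crank '0 0 0 -0.088 -1; 0 0 0 -0.088 -1; 0 0 0 -0.089 -1; -0.06 -0.24 0 0 -1; -0.06 -0.24 0 0 -1; -0.06 -0.24 0 0 -1; -0.06 -0.24 0 0 -1; -0.06 -0.24 0 0 -1; -0.06 -0.24 0 0 -1; -0.06 -0.24 0 0 -1'; python3 -c "
from h import *
c=grab('wrist'); cv2.imwrite('pics/w1.png',c['img'])
plan(.555,-.385,.27,90)"
```

```text
time: 2.15
ee_pos: [0.5549, -0.0881, 0.2709]
eef_rot: [-0.0, 1.0, 0.0, 0.0]
ft_force: [0.9, 0.4, 0.1]
width: 0.0005
grip_force: 0.0
now [ 0.555  -0.0976  0.2709] yaw 89.5 q7 1.72 tilt [ 0.001 -0.004] w 0.001 g 0.0 t 2.2
turn units -0.005 (rows 0.1)
  shift after turn [-0.    -1.437  0.01 ] rows 5.7
  shift now [-0.012 -1.437  0.01 ] rows 5.7
```

View pics/w1.png

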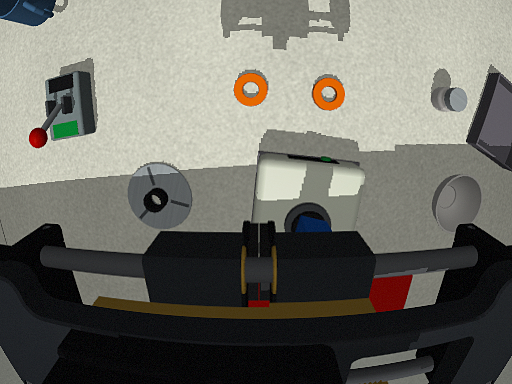

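The wrist view shows the rings at (251,88) and (328,92), the disc at (160,195), and the isolator with its ball at (38,138) on the green end. The salt is at (455,99) and the guard at (312,225).

```bash
python3 -m crank '0 -0.24 0 0 -1; 0 -0.24 0 0 -1; 0 -0.24 0 0 -1; 0 -0.24 0 0 -1; 0 -0.24 0 0 -1; 0 -0.237 0 0 -1; 0 0 0.23 0 -1; 0 0 0.23 0 -1; 0 0 0 0 -1'; python3 -c "
from h import *
c=grab('wrist'); print(proj(c,[.5006,-.385,.110])); print([(b[0],b[1]) for b in blobs(c,'red')])
plan(.45,-.385,.09,90)"
```

```text
time: 3.1
ee_pos: [0.5523, -0.3713, 0.172]
eef_rot: [-0.0, 1.0, 0.003, -0.004]
ft_force: [-0.2, 1.3, -0.4]
width: 0.0004
grip_force: 0.0
[239.61159961 138.26654639]
[(array([239.8, 138.2]), 17.2), (array([404.2, 355.8]), 14.1)]
now [ 0.5538 -0.3722  0.1763] yaw 90.0 q7 2.29 tilt [-0.005  0.003] w 0.000 g 0.0 t 3.1
turn units 0.000 (rows 0.0)
  shift after turn [ 0.517 -0.065  0.434] rows 2.7
  shift now [ 0.517 -0.065  0.434] rows 2.7
```

```bash
python3 -m crank '0 -0.065 0.2 0 -1; 0 0 0.23 0 -1; 0 0 0 0 -1; 0.1 0 0 0 -1; 0.1 0 0 0 -1; 0.1 0 0 0 -1; 0.1 0 0 0 -1; 0.1 0 0 0 -1; 0 0 0 0 -1'; python3 -c "
from h import *
plan(.54,-.385,.2,90)"
```

```text
time: 4.05
ee_pos: [0.4542, -0.3884, 0.097]
eef_rot: [0.001, 1.0, -0.001, 0.002]
ft_force: [0.6, -0.7, 0.8]
width: 0.0005
grip_force: 0.0
now [ 0.4542 -0.3884  0.097 ] yaw 89.9 q7 2.40 tilt [ 0.004 -0.002] w 0.000 g 0.0 t 4.0
turn units -0.001 (rows 0.0)
  shift after turn [-0.431  0.016 -0.513] rows 2.7
  shift now [-0.431  0.017 -0.513] rows 2.7
```

```bash
python3 -m crank '0 0 -0.24 0 1; 0 0 -0.24 0 1; 0 0 -0.24 0 1; -0.15 0.19 -0.05 0 1; -0.15 0.19 -0.05 0 1; -0.15 0.19 0 0 1; -0.15 0.19 0 0 1; -0.15 0.19 0 0 1; -0.15 0.19 0 0 1; -0.15 0.19 0 0 1'; python3 -c "
from h import *
t=grab('top'); print([(b[0],b[1]) for b in blobs(t,'red')])
for z,x in((.108,.5),(.108,.42)): print(proj(t,[x,-.385,z]))
plan(.72,-.03,.28,90)"
```

```text
time: 5.05
ee_pos: [0.6668, -0.118, 0.2606]
eef_rot: [-0.001, 1.0, -0.0, 0.002]
ft_force: [1.0, -1.2, -0.4]
width: 0.072
grip_force: 0.0
[(array([229. , 120.7]), 58.8), (array([328.5,  97.9]), 10.3), (array([381.5, 257.9]), 4.3)]
[378.30734356 230.53211164]
[379.63143067 258.94302811]
now [ 0.671  -0.1077  0.259 ] yaw 90.7 q7 1.82 tilt [0.004 0.005] w 0.077 g 0.0 t 5.1
turn units 0.008 (rows 0.1)
  shift after turn [-0.245  0.389 -0.102] rows 1.9
  shift now [-0.25   0.386 -0.102] rows 1.9
```

```bash
python3 -m crank '-0.125 0.19 -0.05 0 1; -0.125 0.19 -0.05 0 1; 0 0 0 0 1; 0 0 0 0 1'; python3 -c "
from h import *
c=grab('wrist'); t=grab('top'); print(read_state()['ee_pos'])
cv2.imwrite('pics/w2.png',c['img'])
b=blobs(c,'blue')[0]; print(b[:3], cv2.minAreaRect(b[3]))
print(np.squeeze(cv2.approxPolyDP(b[3],3,True)).tolist())
b=blobs(t,'blue')[0]; print(np.squeeze(cv2.approxPolyDP(b[3],2,True)).tolist())
print([(q[0],q[1]) for q in blobs(c,'orange')])
"
```

```text
time: 5.5
ee_pos: [0.7158, -0.0424, 0.2794]
eef_rot: [-0.002, 1.0, -0.0, 0.001]
ft_force: [-0.0, -1.2, -0.0]
width: 0.0864
grip_force: 0.0
[ 0.71478528 -0.04531915  0.27862329]Traceback (most recent call last):
  File "<string>", line 5, in <module>
    b=blobs(c,'blue')[0]; print(b[:3], cv2.minAreaRect(b[3]))
      ~~~~~~~~~~~~~~~^^^
IndexError: list index out of range
```

View pics/w2.png

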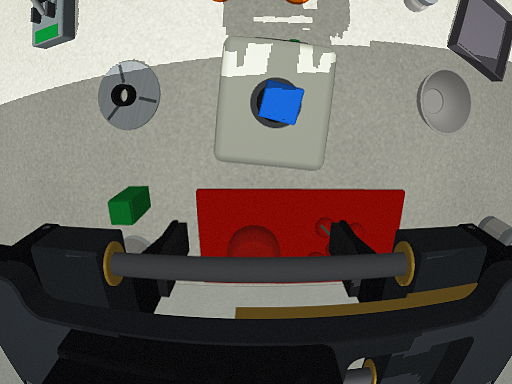

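The wrist view shows the blue guard with its top face at (283,103), its side just left of that at (265,95), and the shoulder at (275,103). The disc is at (129,95), hub (124,96).

```bash
sed -i 's/blue=((110,150,60)/blue=((100,130,60)/' h.py
python3 - <<'E'
from h import *
c=grab('wrist'); t=grab('top'); s=grab('side')
for n,q in(('w',c),('t',t),('s',s)):
    h=cv2.cvtColor(q['img'],cv2.COLOR_BGR2HSV)
    b=[x for x in blobs(q,'blue') if x[2]<2500][0]
    m=np.zeros(h.shape[:2],np.uint8); cv2.drawContours(m,[b[3]],-1,255,-1)
    V=h[...,2]; th,_=cv2.threshold(V[m>0].reshape(-1,1),0,255,cv2.THRESH_OTSU)
    mt=((V>th)&(m>0)).astype(np.uint8)*255
    k=max(cv2.findContours(mt,cv2.RETR_EXTERNAL,cv2.CHAIN_APPROX_NONE)[0],key=cv2.contourArea)
    r=cv2.minAreaRect(k); print(n,'otsu',th,'blob',b[:3],'top face',r,cv2.contourArea(k))
    q['r']=r
    if n!='s':
        box=cv2.boxPoints(r); print([plane(q,p,.162).round(4).tolist() for p in box], plane(q,r[0],.162))
print('tri w,t',tri((c,c['r'][0]),(t,t['r'][0])))
E
```

```text
w otsu 172.0 blob (array([283.1, 103.1]), 25.8, 1410.5) top face ((283.71923828125, 103.69613647460938), (37.36266326904297, 36.57331466674805), 15.255120277404785) 1172.5
[[0.6495, -0.0429, 0.162], [0.6163, -0.034, 0.162], [0.6249, -0.0005, 0.162], [0.6584, -0.0091, 0.162]] [ 0.63737354 -0.02172717  0.162     ]
t otsu 100.0 blob (array([405.7, 309.8]), 21.9, 441.0) top face ((405.31500244140625, 311.2022705078125), (11.480318069458008, 26.457950592041016), 8.746162414550781) 40.0
[[0.2545, -0.4067, 0.162], [0.3226, -0.4209, 0.162], [0.3172, -0.451, 0.162], [0.2491, -0.4367, 0.162]] [ 0.28578139 -0.42881798  0.162     ]
s otsu 117.0 blob (array([267.3, 192.7]), 16.1, 306.0) top face ((267.9851379394531, 183.14852905273438), (12.73647689819336, 9.253846168518066), 5.710593223571777) 94.5
tri w,t (array([ 0.57673252, -0.07173724,  1.13563401]), np.float64(0.07029561579521657))
```

Run:
```python
from h import *
c=grab('wrist'); t=grab('top');s=grab('side')
print(tri((c,(283.7,103.7)),(s,(267.8,182.6))),tri((c,(283.7,103.7)),(t,(249.8,184.4))), plane(t,(249.8,184.4),.162))
plan(.637,-.022,.118,76)
```

```text
(array([ 0.63670916, -0.02210983,  0.16335498]), np.float64(0.00016404581192763648)) (array([ 0.63618954, -0.02215947,  0.15519245]), np.float64(0.0009374436872042725)) [ 0.63487775 -0.02275068  0.162     ]
now [ 0.7145 -0.0451  0.2769] yaw 90.0 q7 1.71 tilt [0. 0.] w 0.087 g 0.0 t 5.9
turn units 0.155 (rows 1.6)
  shift after turn [0.404 0.018 0.794] rows 3.6
  shift now [0.388 0.115 0.794] rows 3.6
```

Heights agree (about 162 mm). I'll go over the guard, down, and grip it.

```bash
python3 -m crank '0 0 0 0.078 1; 0 0 0 0.077 1; 0.202 0.009 0 0 1; 0.202 0.009 0 0 1; 0 0 0 0 1; 0 0 0 0 1' ; python3 -c "
from h import *
plan(.6367,-.022,.118,76)"
```

```text
time: 6.5
ee_pos: [0.6368, -0.0212, 0.2772]
eef_rot: [0.121, 0.993, 0.001, 0.0]
ft_force: [0.4, 0.5, 0.3]
width: 0.0869
grip_force: 0.0
now [ 0.6368 -0.0212  0.2772] yaw 76.1 q7 1.42 tilt [0.001 0.001] w 0.087 g 0.0 t 6.5
turn units 0.001 (rows 0.0)
  shift after turn [ 0.    -0.005  0.796] rows 3.2
  shift now [ 0.    -0.005  0.796] rows 3.2
```

```bash
python3 -m crank '0 0 0.2 0 1; 0 0 0.2 0 1; 0 0 0.2 0 1; 0 0 0.196 0 1; 0 0 0 0 -1; 0 0 0 0 -1; 0 0 0 0 -1; 0 0 0 0 -1; 0 0 0 0 -1; 0 0 0 0 -1' 30; python3 -c "
from h import *
plan(.6367,-.022,.23,76)"
```

```text
time: 7.5
ee_pos: [0.6376, -0.0215, 0.1182]
eef_rot: [0.121, 0.993, 0.0, 0.001]
ft_force: [0.2, -0.2, 1.1]
width: 0.0469
grip_force: 0.0
now [ 0.6376 -0.0215  0.1182] yaw 76.1 q7 1.46 tilt [0.001 0.   ] w 0.047 g 0.0 t 7.5
turn units 0.001 (rows 0.0)
  shift after turn [ 0.003 -0.003 -0.559] rows 2.2
  shift now [ 0.003 -0.003 -0.559] rows 2.2
```

```bash
python3 -m crank '0 0 0 0 -1; 0 0 0 0 -1; 0 0 0 0 -1; 0 0 0 0 -1; 0 0 -0.1 0 -1; 0 0 -0.15 0 -1; 0 0 -0.2 0 -1; 0 0 -0.1 0 -1' 30
python3 - <<'E'
from h import *
c=grab('wrist');t=grab('top');s=grab('side')
cv2.imwrite('pics/l1.png',np.hstack([t['img'][140:280,90:290],s['img'][120:260,150:350]]))
h=cv2.cvtColor(t['img'],cv2.COLOR_BGR2HSV); print([h[y,x] for x,y in((128,245),(117,222),(122,232))])
cv2.imwrite('pics/l1.png',cv2.resize(cv2.imread('pics/l1.png'),None,fx=2,fy=2))
plan(.47,.346,.23,76)
E
```

```text
time: 8.3
ee_pos: [0.638, -0.0218, 0.2305]
eef_rot: [0.121, 0.993, 0.0, 0.002]
ft_force: [0.7, -0.1, -0.9]
width: 0.0361
grip_force: 30.0
[array([128,  19, 107], dtype=uint8), array([128,  30,  34], dtype=uint8), array([128,  19, 107], dtype=uint8)]
now [ 0.6377 -0.0216  0.2283] yaw 76.1 q7 1.43 tilt [0.002 0.   ] w 0.036 g 30.0 t 8.4
turn units 0.001 (rows 0.0)
  shift after turn [ 1.258  1.581 -0.01 ] rows 8.1
  shift now [ 1.256  1.582 -0.01 ] rows 8.1
```

View pics/l1.png

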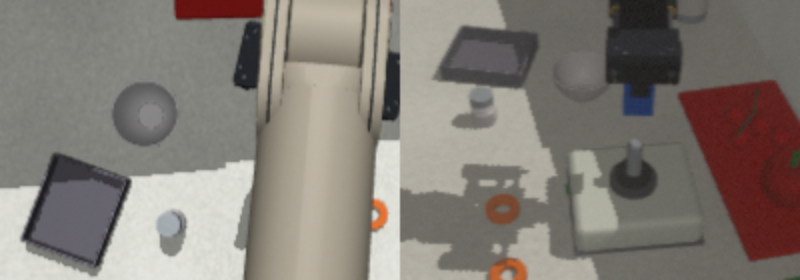

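The guard is in the gripper, lifted clear of the bare shaft (crop (633,150)). The tray rim corners in the top crop are (57,154), (131,181), (97,270) and (24,240), so its long axis is at about -21°.

Run:
```python
from h import *
t=grab('top')
C=np.array([plane(t,(90+u/2,140+v/2),.03) for u,v in((57,154),(131,181),(97,270),(24,240))]); m=C.mean(0)
a=(C[0]+C[1]-C[2]-C[3])/2; print(C.round(3).tolist(),m.round(4),np.linalg.norm(a),np.degrees(np.arctan2(a[1],a[0])))
u=a/np.linalg.norm(a); g=m+.032*u; w=m-.03*u; print('guard',g,'worn',w)
plan(g[0],g[1],.23,np.degrees(np.arctan2(a[1],a[0]))+90)
```

```text
[[0.558, 0.376, 0.03], [0.514, 0.264, 0.03], [0.382, 0.316, 0.03], [0.43, 0.426, 0.03]] [0.4711 0.3457 0.03  ] 0.1396107637558144 -21.385393018470296
guard [0.5008804  0.33405919 0.03      ] worn [0.44314917 0.35666684 0.03      ]
now [ 0.637  -0.0215  0.2268] yaw 76.1 q7 1.43 tilt [-0.  0.] w 0.036 g 30.0 t 8.5
turn units 0.083 (rows 0.9)
  shift after turn [ 1.282  1.407 -0.015] rows 7.6
  shift now [ 1.088  1.562 -0.015] rows 7.6
```

```bash
python3 -m crank '0 0 0 0.083 -1; 0.16 0.176 0 0 -1; 0.16 0.176 0 0 -1; 0.16 0.176 0 0 -1; 0.16 0.176 0 0 -1; 0.16 0.176 0 0 -1; 0.16 0.176 0 0 -1; 0.16 0.176 0 0 -1; 0.16 0.176 0 0 -1; 0 0 0 0 -1'; python3 -c "
from h import *
plan(.5009,.334,.043,68.6)"
```

```text
time: 9.5
ee_pos: [0.4963, 0.3416, 0.2248]
eef_rot: [0.18, 0.984, -0.0, -0.002]
ft_force: [0.3, 1.2, -0.6]
width: 0.0358
grip_force: 30.0
now [0.4963 0.3416 0.2248] yaw 69.2 q7 0.61 tilt [-0.004  0.001] w 0.036 g 30.0 t 9.5
turn units 0.007 (rows 0.1)
  shift after turn [-0.039 -0.026  0.909] rows 3.6
  shift now [-0.039 -0.026  0.909] rows 3.6
```

```bash
python3 -m crank '0 0 0.2 0 -1; 0 0 0.2 0 -1; 0 0 0.2 0 -1; 0 0 0.1 0 -1; 0 0 0 0 -1; 0 0 0 0 -1'; python3 -c "
from h import *
plan(.5009,.334,.043,68.6)"
```

```text
time: 10.1
ee_pos: [0.5013, 0.3337, 0.087]
eef_rot: [0.186, 0.983, -0.001, -0.0]
ft_force: [-0.2, 0.2, -0.0]
width: 0.0357
grip_force: 30.0
now [0.5013 0.3337 0.087 ] yaw 68.6 q7 0.65 tilt [-0.001 -0.001] w 0.036 g 30.0 t 10.1
turn units 0.000 (rows 0.0)
  shift after turn [0.003 0.001 0.22 ] rows 0.9
  shift now [0.003 0.001 0.22 ] rows 0.9
```

```bash
python3 -m crank '0 0 0.12 0 -1; 0 0 0.1 0 -1; 0 0 0 0 -1; 0 0 0 0 -1; 0 0 0 0 0.2; 0 0 0 0 0.2; 0 0 0 0 0.2; 0 0 -0.1 0 0.2; 0 0 -0.2 0 0.2; 0 0 -0.24 0 0.2'; python3 -c "
from h import *
plan(.70,-.02,.22,90)"
```

```text
time: 11.1
ee_pos: [0.5007, 0.3334, 0.1517]
eef_rot: [0.186, 0.983, -0.001, -0.001]
ft_force: [1.0, 0.2, 0.6]
width: 0.0522
grip_force: 0.0
now [0.5007 0.3334 0.1517] yaw 68.6 q7 0.63 tilt [-0.002 -0.002] w 0.052 g 0.0 t 11.1
turn units -0.238 (rows 2.5)
  shift after turn [-0.996 -1.768 -0.34 ] rows 8.2
  shift now [-1.572 -1.283 -0.34 ] rows 8.2
```

```bash
python3 -m crank '0 0 -0.115 -0.08 1; 0 0 -0.115 -0.08 1; 0 0 -0.11 -0.078 1; -0.13 -0.208 0 0 1; -0.13 -0.208 0 0 1; -0.13 -0.208 0 0 1; -0.13 -0.208 0 0 1; -0.13 -0.208 0 0 1; -0.13 -0.208 0 0 1; -0.13 -0.208 0 0 1'; python3 -m crank '-0.13 -0.208 0 0 1; 0 0 0 0 1; 0 0 0 0 1; 0 0 0 0 1';  python3 -c "
from h import *
c=grab('wrist'); cv2.imwrite('pics/w3.png',c['img'][0:260,100:500])
cv2.imwrite('pics/w3.png',cv2.resize(cv2.imread('pics/w3.png'),None,fx=2,fy=2))
plan(.7,-.02,.22)
for p in((.637,-.022,.134),(.637,-.022,.082)):print(proj(c,p))"
```

```text
time: 12.1
ee_pos: [0.6845, 0.0414, 0.2199]
eef_rot: [-0.0, 1.0, 0.0, 0.0]
ft_force: [0.2, 0.3, -0.5]
width: 0.0869
grip_force: 0.0
time: 12.5
ee_pos: [0.7095, 0.0027, 0.2195]
eef_rot: [-0.001, 1.0, 0.001, -0.0]
ft_force: [-0.7, 0.8, 0.1]
width: 0.0868
grip_force: 0.0
now [0.7095 0.0032 0.2196] yaw 90.1 q7 1.65 tilt [0.    0.001] w 0.087 g 0.0 t 12.6
  shift now [ 0.048 -0.116 -0.002] rows 0.5
[228.22386009 109.72444079]
[233.40365196 108.85670605]
```

View pics/w3.png

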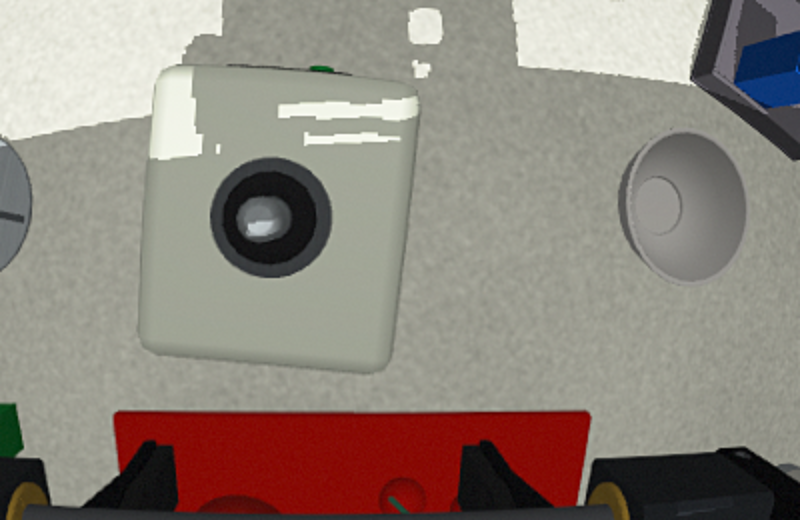

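The view shows the bare shaft at full px (230,108), the black ring centred at (235,108), and the guard lying or standing in the tray at upper right.

Run:
```python
from h import *
c=grab('wrist'); g=cv2.cvtColor(c['img'],cv2.COLOR_BGR2GRAY)
for th,z in((45,.082),(95,.07)):
    m=cv2.inRange(g,0,th); m[:70]=0;m[150:]=0;m[:,:190]=0;m[:,290:]=0
    k=max(cv2.findContours(m,cv2.RETR_EXTERNAL,cv2.CHAIN_APPROX_NONE)[0],key=cv2.contourArea)
    # rays of outline onto plane, then circle fit in the world plane
    P=np.array([plane(c,p[0],z)[:2] for p in k]); A=np.c_[2*P,np.ones(len(P))]; q=np.linalg.lstsq(A,(P**2).sum(1),rcond=None)[0]
    r=np.sqrt(q[2]+q[0]**2+q[1]**2); print(th,q[:2],'dia',2*r, 'res',np.std(np.linalg.norm(P-q[:2],axis=1)-r))
plan(.637,-.0225,.22,90)
```

```text
45 [ 0.63666012 -0.02135984] dia 0.04637946086117069 res 0.00031677988860604313
95 [ 0.63669034 -0.02153701] dia 0.06229634067588793 res 0.000280268684597412
now [0.7095 0.0033 0.2197] yaw 90.2 q7 1.65 tilt [0.    0.001] w 0.087 g 0.0 t 12.6
turn units 0.002 (rows 0.0)
  shift after turn [ 0.362 -0.129 -0.002] rows 1.5
  shift now [ 0.363 -0.128 -0.002] rows 1.5
```

```bash
python3 -m crank '0.182 -0.062 0 0 1; 0.182 -0.062 0 0 1; 0 0 0.15 0 1; 0 0 0.15 0 1; 0 0 0.15 0 1; 0 0 0 0 1; 0 0 0 0 1; 0 0 0 0 1'; python3 -c "
from h import *
plan(.6367,-.0216,.0735,90)"
```

```text
time: 13.4
ee_pos: [0.638, -0.0231, 0.1315]
eef_rot: [-0.001, 1.0, 0.0, 0.001]
ft_force: [0.7, -0.5, 0.4]
width: 0.0872
grip_force: 0.0
now [ 0.638  -0.0231  0.1315] yaw 90.1 q7 1.69 tilt [0.003 0.   ] w 0.087 g 0.0 t 13.4
turn units 0.001 (rows 0.0)
  shift after turn [0.007 0.007 0.29 ] rows 1.2
  shift now [0.007 0.007 0.29 ] rows 1.2
```

```bash
python3 -m crank '0.007 0.007 0.1 0 1; 0 0 0.1 0 1; 0 0 0.09 0 1; 0 0 0 0 -1; 0 0 0 0 -1; 0 0 0 0 -1; 0 0 0 0 -1; 0 0 0 0 -1; 0 0 0 0 -1; 0 0 0 0 -1' 30; python3 -m crank '0 0 0 0 -1; 0 0 0 0 -1; 0 0 -0.05 0 -1; 0 0 -0.1 0 -1; 0 0 -0.15 0 -1; 0 0 -0.2 0 -1; 0 0 -0.1 0 -1; 0 0 0 0 -1; 0 0 0 0 -1';python3 -c "
from h import *
plan(.4431,.3567,.20,68.6)"
```

```text
time: 14.4
ee_pos: [0.6358, -0.022, 0.0718]
eef_rot: [-0.0, 1.0, 0.0, 0.0]
ft_force: [-1.1, 0.5, 3.8]
width: 0.047
grip_force: 30.0
time: 15.3
ee_pos: [0.6354, -0.022, 0.1913]
eef_rot: [-0.0, 1.0, 0.0, 0.0]
ft_force: [0.4, -0.0, -0.5]
width: 0.0473
grip_force: 30.0
now [ 0.6354 -0.022   0.1913] yaw 90.0 q7 1.67 tilt [0. 0.] w 0.047 g 30.0 t 15.3
turn units 0.238 (rows 2.5)
  shift after turn [ 1.586  1.412 -0.043] rows 8.5
  shift now [ 0.96   1.894 -0.043] rows 8.5
```

```bash
python3 -m crank '0 0 0 0.08 -1; 0 0 0 0.08 -1; 0 0 0 0.078 -1; 0.176 0.157 0 0 -1; 0.176 0.157 0 0 -1; 0.176 0.157 0 0 -1; 0.176 0.157 0 0 -1; 0.176 0.157 0 0 -1; 0.176 0.157 0 0 -1; 0.176 0.157 0 0 -1'; python3 -m crank '0.176 0.157 0 0 -1; 0.176 0.157 0 0 -1; 0 0 0.2 0 -1; 0 0 0.2 0 -1; 0 0 0 0 -1; 0 0 0 0 -1; 0 0 0 0 -1';python3 -c "
from h import *
plan(.4431,.3567,.038,68.6)"
```

```text
time: 16.3
ee_pos: [0.4843, 0.2736, 0.19]
eef_rot: [0.186, 0.983, -0.001, -0.001]
ft_force: [0.8, 0.8, 0.4]
width: 0.0468
grip_force: 30.0
time: 17.0
ee_pos: [0.4446, 0.3569, 0.1132]
eef_rot: [0.186, 0.983, 0.001, 0.001]
ft_force: [0.5, -0.2, 0.3]
width: 0.0472
grip_force: 30.0
now [0.4446 0.3569 0.1132] yaw 68.6 q7 0.53 tilt [0.002 0.002] w 0.047 g 30.0 t 17.0
turn units -0.000 (rows 0.0)
  shift after turn [ 0.007 -0.005  0.376] rows 1.5
  shift now [ 0.007 -0.005  0.376] rows 1.5
```

```bash
python3 -m crank '0.007 -0.005 0.19 0 -1; 0 0 0.185 0 -1; 0 0 0 0 -1; 0 0 0 0 0.5; 0 0 0 0 0.5; 0 0 0 0 0.5; 0 0 -0.15 0 0.5; 0 0 -0.24 0 0.5; 0 0 -0.24 0 0.5; 0 0 -0.1 0 0.5';python3 -c "
from h import *
plan(.56,-.045,.2,90)"
```

```text
time: 18.0
ee_pos: [0.4438, 0.3574, 0.1888]
eef_rot: [0.186, 0.983, 0.004, 0.002]
ft_force: [0.4, 0.2, -1.0]
width: 0.065
grip_force: 0.0
now [0.4438 0.3574 0.1888] yaw 68.6 q7 0.51 tilt [0.005 0.006] w 0.065 g 0.0 t 18.0
turn units -0.238 (rows 2.5)
  shift after turn [-0.581 -2.012 -0.065] rows 8.4
  shift now [-1.276 -1.66  -0.065] rows 8.4
```

```bash
python3 -m crank '0 0 0 -0.08 1; 0 0 0 -0.08 1; 0 0 0 -0.078 1; -0.065 -0.223 -0.007 0 1; -0.065 -0.223 -0.007 0 1; -0.065 -0.223 -0.007 0 1; -0.065 -0.223 -0.007 0 1; -0.065 -0.223 -0.007 0 1; -0.065 -0.223 -0.007 0 1; -0.065 -0.223 -0.007 0 1'; python3 -m crank '-0.065 -0.223 0 0 1; -0.065 -0.223 0 0 1; 0 0 0 0 1; 0 0 0 0 1; 0 0 0 0 1';cat >>h.py <<'E'
def cfit(c,k,z):
    P=np.array([plane(c,p[0],z)[:2] for p in k]); q=np.linalg.lstsq(np.c_[2*P,np.ones(len(P))],(P**2).sum(1),rcond=None)[0]
    r=np.sqrt(q[2]+q[0]**2+q[1]**2); return q[:2].round(4),round(2*r,4),np.std(np.linalg.norm(P-q[:2],axis=1)-r).round(5)
E
python3 -c "
from h import *
c=grab('wrist'); s=grab('side'); cv2.imwrite('pics/w4.png',np.hstack([c['img'],s['img']])[:,:800])
for b in blobs(c,'orange'): print('ring',b[0],b[2],cfit(c,b[3],.012)); print('    side tri',[tri((c,b[0]),(s,q[0])) for q in blobs(s,'orange')])
print([(q[0],q[2]) for q in blobs(s,'blue')])
plan(.459,.012,.2,90)"
```

```text
time: 19.0
ee_pos: [0.5337, 0.0422, 0.1939]
eef_rot: [-0.0, 1.0, 0.001, 0.001]
ft_force: [0.2, 0.2, -1.5]
width: 0.0872
grip_force: 0.0
time: 19.5
ee_pos: [0.5593, -0.0439, 0.1928]
eef_rot: [-0.001, 1.0, 0.001, 0.0]
ft_force: [-0.3, -0.3, -0.7]
width: 0.0871
grip_force: 0.0
ring [210.2  82.7] 1202.0 (array([ 0.4564, -0.099 ]), np.float64(0.0457), np.float64(0.00038))
    side tri [(array([ 0.45567061, -0.09906395,  0.00943244]), np.float64(0.0005655671149966036)), (array([ 0.46267777, -0.08204316,  0.11545552]), np.float64(0.001720426705249941))]
ring [306.7  86.2] 1199.5 (array([0.4603, 0.0117]), np.float64(0.0456), np.float64(0.00036))
    side tri [(array([ 0.44945874,  0.04371676, -0.1895102 ]), np.float64(0.0022475579325648932)), (array([0.45989708, 0.01239938, 0.00610683]), np.float64(0.00011665021454405792))]
[(array([203.8, 138.1]), 115.5)]
now [ 0.5592 -0.0435  0.1925] yaw 90.2 q7 1.68 tilt [0.    0.001] w 0.087 g 0.0 t 19.6
turn units 0.002 (rows 0.0)
  shift after turn [ 0.501  0.278 -0.038] rows 2.3
  shift now [ 0.5    0.279 -0.038] rows 2.3
```

View pics/w4.png

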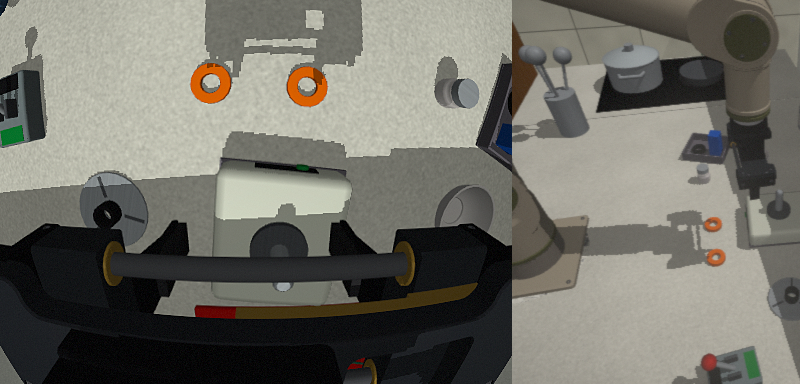

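Side and wrist views show the guard upright in the tray, the black ring beside it, and the isolator lever on the black side. The rings are at wrist px (307,86) and (210,83).

```bash
python3 -m crank '0.165 0.092 0 0 1; 0.165 0.092 0 0 1; 0.165 0.092 0 0 1; 0 0 0.2 0 1; 0 0 0.2 0 1; 0 0 0.2 0 1; 0 0 0.1 0 1; 0 0 0 0 1; 0 0 0 0 1; 0 0 0 0 1'; python3 -c "
from h import *
plan(.4603,.0117,.0045,90)"
```

```text
time: 20.6
ee_pos: [0.4612, 0.0106, 0.0536]
eef_rot: [-0.001, 1.0, 0.0, 0.001]
ft_force: [1.1, 0.4, 0.1]
width: 0.0869
grip_force: 0.0
now [0.4612 0.0106 0.0536] yaw 90.1 q7 1.55 tilt [0.002 0.001] w 0.087 g 0.0 t 20.6
turn units 0.001 (rows 0.0)
  shift after turn [0.005 0.005 0.246] rows 1.0
  shift now [0.005 0.005 0.246] rows 1.0
```

```bash
python3 -m crank '0.005 0.005 0.12 0 1; 0 0 0.12 0 1; 0 0 0 0 -1; 0 0 0 0 -1; 0 0 0 0 -1; 0 0 0 0 -1; 0 0 0 0 -1; 0 0 0 0 -1; 0 0 0 0 -1; 0 0 0 0 -1' 30; python3 -m crank '0 0 0 0 -1; 0 0 -0.05 0 -1; 0 0 -0.1 0 -1; 0 0 -0.2 0 -1; 0 0 -0.2 0 -1; 0 0 -0.24 0 -1; 0 0 -0.2 0 -1; 0 0 0 0 -1; 0 0 0 0 -1; 0 0 0 0 -1';python3 -c "
from h import *
plan(.6367,-.0216,.19,90)"
```

```text
time: 21.6
ee_pos: [0.4595, 0.0112, 0.0046]
eef_rot: [-0.0, 1.0, 0.0, 0.0]
ft_force: [-1.6, 0.6, 7.1]
width: 0.047
grip_force: 30.0
time: 22.6
ee_pos: [0.4584, 0.0108, 0.2013]
eef_rot: [-0.0, 1.0, -0.0, -0.001]
ft_force: [-0.0, -0.7, -0.3]
width: 0.0469
grip_force: 30.0
now [0.4584 0.0108 0.2013] yaw 90.0 q7 1.43 tilt [-0.001 -0.   ] w 0.047 g 30.0 t 22.6
turn units 0.000 (rows 0.0)
  shift after turn [-0.892 -0.162  0.055] rows 3.6
  shift now [-0.892 -0.162  0.055] rows 3.6
```

```bash
python3 -m crank '-0.222 -0.0405 0 0 -1; -0.222 -0.0405 0 0 -1; -0.222 -0.0405 0 0 -1; -0.222 -0.0405 0 0 -1; 0 0 0.1 0 -1; 0 0 0 0 -1; 0 0 0 0 -1; 0 0 0 0 -1'; python3 -c "
from h import *
c=grab('wrist'); print([(b[0],b[2],cfit(c,b[3],.012)) for b in blobs(c,'orange')])
plan(.6362,-.0216,.0735,90)"
```

```text
time: 23.4
ee_pos: [0.6362, -0.0212, 0.1829]
eef_rot: [-0.0, 1.0, 0.0, 0.0]
ft_force: [0.8, 0.4, 0.1]
width: 0.0469
grip_force: 30.0
[(array([258.6, 228.9]), 2410.0, (array([ 0.7169, -0.0208]), np.float64(0.0802), np.float64(0.01091))), (array([189.4,  19.3]), 1149.0, (array([ 0.4573, -0.0988]), np.float64(0.0462), np.float64(0.0007)))]
now [ 0.6364 -0.0211  0.1832] yaw 90.0 q7 1.72 tilt [0.001 0.001] w 0.047 g 30.0 t 23.4
turn units 0.000 (rows 0.0)
  shift after turn [ 0.002 -0.003  0.549] rows 2.2
  shift now [ 0.002 -0.003  0.549] rows 2.2
```

```bash
python3 -m crank '0 0 0.12 0 -1; 0 0 0.1 0 -1; 0 0 0.08 0 -1; 0 0 0.08 0 -1; 0 0 0.08 0 -1; 0 0 0 0 -1; 0 0 0 0 -1'; python3 -c "
from h import *
plan(.6362,-.0216,.0745,90)"
```

```text
time: 24.15
ee_pos: [0.6368, -0.0214, 0.0902]
eef_rot: [-0.0, 1.0, -0.0, -0.0]
ft_force: [0.4, 0.1, 0.1]
width: 0.0465
grip_force: 30.0
now [ 0.6368 -0.0214  0.0902] yaw 90.0 q7 1.76 tilt [-0. -0.] w 0.047 g 30.0 t 24.1
turn units 0.000 (rows 0.0)
  shift after turn [ 0.003 -0.001  0.079] rows 0.3
  shift now [ 0.003 -0.001  0.079] rows 0.3
```

```bash
python3 -m crank '0 0 0.04 0 -1; 0 0 0.035 0 -1; 0 0 0 0 -1; 0 0 0 0 0.5; 0 0 0 0 0.5; 0 0 0 0 0.5; 0 0 -0.1 0 0.5; 0 0 -0.24 0 0.5; 0 0 -0.24 0 0.5; 0 0 0 0 1'; python3 -c "
from h import *
plan(.457,-.099,.19,90)"
```

```text
time: 25.15
ee_pos: [0.6399, -0.0221, 0.1984]
eef_rot: [0.0, 1.0, 0.0, 0.005]
ft_force: [0.3, -0.6, -0.0]
width: 0.0679
grip_force: 0.0
now [ 0.6399 -0.0221  0.1984] yaw 90.0 q7 1.72 tilt [0.01  0.001] w 0.068 g 0.0 t 25.1
turn units -0.000 (rows 0.0)
  shift after turn [ 0.915 -0.385  0.032] rows 4.0
  shift now [ 0.915 -0.385  0.032] rows 4.0
```

```bash
python3 -m crank '0.15 -0.1 0 0 1; 0.15 -0.1 0 0 1; 0.15 -0.1 0 0 1; 0 0 0 0 1; 0 0 0 0 1; 0 0 0 0 1'; python3 -c "
from h import *
c=grab('wrist'); t=grab('top'); s=grab('side')
for n,q in (('w',c),('t',t),('s',s)): print(n,[(b[0],b[2]) for b in blobs(q,'orange')])
b=blobs(c,'orange')
for x in b: print(cfit(c,x[3],.012),cfit(c,x[3],.082))
print('expect ring1 s',proj(s,(.6367,-.0215,.08)),'t',proj(t,(.6367,-.0215,.08)))
plan(.457,-.099,.05,90)"
```

```text
time: 25.75
ee_pos: [0.5474, -0.0805, 0.1913]
eef_rot: [-0.001, 1.0, 0.0, 0.0]
ft_force: [0.2, -0.4, 0.0]
width: 0.0869
grip_force: 0.0
w [(array([242. ,  92.3]), 1231.5), (array([314.2, 252.3]), 119.5)]
t [(array([249. , 186.2]), 163.0)]
s [(array([204.2, 256.3]), 106.5)]
(array([ 0.4569, -0.0989]), np.float64(0.0447), np.float64(0.00174)) (array([ 0.4598, -0.0951]), np.float64(0.0355), np.float64(0.00139))
(array([ 0.6617, -0.0072]), np.float64(0.0255), np.float64(0.00486)) (array([ 0.6226, -0.0222]), np.float64(0.0203), np.float64(0.00387))
expect ring1 s [266.70788008 205.49385656] t [249.06975713 186.5084941 ]
now [ 0.5473 -0.0807  0.191 ] yaw 90.1 q7 1.76 tilt [-0. -0.] w 0.087 g 0.0 t 25.9
turn units 0.001 (rows 0.0)
  shift after turn [ 0.451 -0.091  0.705] rows 3.4
  shift now [ 0.451 -0.09   0.705] rows 3.4
```

```bash
python3 -m crank '0.226 -0.046 0 0 1; 0.226 -0.046 0 0 1; 0 0 0.2 0 1; 0 0 0.2 0 1; 0 0 0.2 0 1; 0 0 0.1 0 1; 0 0 0 0 1; 0 0 0 0 1; 0 0 0 0 1'; python3 -c "
from h import *
plan(.4567,-.099,.0055,90)"
```

```text
time: 26.8
ee_pos: [0.4575, -0.0999, 0.0524]
eef_rot: [-0.0, 1.0, 0.0, 0.001]
ft_force: [0.3, -0.3, -0.3]
width: 0.0868
grip_force: 0.0
now [ 0.4575 -0.0999  0.0524] yaw 90.0 q7 1.84 tilt [0.002 0.   ] w 0.087 g 0.0 t 26.8
turn units 0.000 (rows 0.0)
  shift after turn [0.004 0.004 0.235] rows 0.9
  shift now [0.004 0.004 0.235] rows 0.9
```

```bash
python3 -m crank '0.004 0.004 0.12 0 1; 0 0 0.11 0 1; 0 0 0 0 -1; 0 0 0 0 -1; 0 0 0 0 -1; 0 0 0 0 -1; 0 0 0 0 -1; 0 0 0 0 -1; 0 0 0 0 -1; 0 0 0 0 -1' 30; python3 -m crank '0 0 0 0 -1; 0 0 -0.05 0 -1; 0 0 -0.1 0 -1; 0 0 -0.2 0 -1; 0 0 -0.2 0 -1; 0 0 -0.24 0 -1; 0 0 -0.2 0 -1; 0 0 0 0 -1; 0 0 0 0 -1; 0 0 0 0 -1';python3 -c "
from h import *
plan(.636,-.0216,.19,90)"
```

```text
time: 27.8
ee_pos: [0.4559, -0.0989, 0.0055]
eef_rot: [-0.0, 1.0, 0.0, 0.0]
ft_force: [-1.1, 0.2, 6.3]
width: 0.0469
grip_force: 30.0
time: 28.8
ee_pos: [0.4548, -0.099, 0.2024]
eef_rot: [-0.0, 1.0, 0.0, -0.001]
ft_force: [0.5, 0.6, -1.1]
width: 0.0468
grip_force: 30.0
now [ 0.4548 -0.099   0.2024] yaw 90.0 q7 1.67 tilt [-0.001  0.   ] w 0.047 g 30.0 t 28.8
turn units 0.000 (rows 0.0)
  shift after turn [-0.906  0.387  0.061] rows 3.9
  shift now [-0.906  0.387  0.061] rows 3.9
```

```bash
python3 -m crank '-0.226 0.097 0 0 -1; -0.226 0.097 0 0 -1; -0.226 0.097 0 0 -1; -0.226 0.097 0 0 -1; 0 0 0.1 0 -1; 0 0 0 0 -1; 0 0 0 0 -1; 0 0 0 0 -1'; python3 -c "
from h import *
plan(.636,-.0216,.0865,90)"
```

```text
time: 29.6
ee_pos: [0.6357, -0.0224, 0.184]
eef_rot: [0.001, 1.0, 0.0, 0.0]
ft_force: [-0.1, -0.3, -0.8]
width: 0.0465
grip_force: 30.0
now [ 0.6357 -0.0224  0.184 ] yaw 89.9 q7 1.75 tilt [0. 0.] w 0.046 g 30.0 t 29.6
turn units -0.001 (rows 0.0)
  shift after turn [-0.001  0.004  0.487] rows 1.9
  shift now [-0.001  0.004  0.487] rows 1.9
```

```bash
python3 -m crank '0 0.004 0.12 0 -1; 0 0 0.1 0 -1; 0 0 0.08 0 -1; 0 0 0.08 0 -1; 0 0 0.05 0 -1; 0 0 0.025 0 -1; 0 0 0 0 -1; 0 0 0 0 -1'; python3 -m crank '0 0 0 0 0.5; 0 0 0 0 0.5; 0 0 0 0 0.5; 0 0 -0.1 0 0.5; 0 0 -0.24 0 0.5; 0 0 -0.2 0 0.5; 0 0 0 0 1'; python3 -c "
from h import *
plan(.7,-.26,.22,90)"
```

```text
time: 30.4
ee_pos: [0.6367, -0.0206, 0.0927]
eef_rot: [-0.0, 1.0, 0.0, 0.0]
ft_force: [0.5, -0.1, -0.3]
width: 0.0463
grip_force: 30.0
time: 31.1
ee_pos: [0.639, -0.0212, 0.2063]
eef_rot: [-0.0, 1.0, 0.0, 0.004]
ft_force: [1.1, -0.7, -0.3]
width: 0.068
grip_force: 0.0
now [ 0.639  -0.0212  0.2063] yaw 90.0 q7 1.74 tilt [0.009 0.001] w 0.068 g 0.0 t 31.1
turn units 0.000 (rows 0.0)
  shift after turn [-0.306 -1.194 -0.067] rows 4.9
  shift now [-0.306 -1.194 -0.067] rows 4.9
```

```bash
python3 -m crank '-0.12 -0.2 -0.03 0 1; -0.12 -0.2 -0.03 0 1; -0.12 -0.2 -0.03 0 1; -0.02 -0.1 0 0 1; 0 0 0 0 1; 0 0 0 0 1; 0 0 0 0 1'; python3 -c "
from h import *
c=grab('wrist'); cv2.imwrite('pics/w5.png',cv2.resize(c['img'][0:260,100:500],None,fx=2,fy=2)); t=grab('top');s=grab('side')
for b in blobs(c,'orange'): print(b[0],b[2],cfit(c,b[3],.094))
print([(b[0],b[2]) for b in blobs(s,'orange')],[(b[0],b[2]) for b in blobs(s,'red')],[(b[0],b[2]) for b in blobs(t,'red')])
print('pred',proj(c,(.6367,-.0215,.094)),proj(s,(.6367,-.0215,.09)))
cv2.imwrite('pics/s5.png',s['img'])
plan(.7,-.26,.22,90)"
```

```text
time: 31.8
ee_pos: [0.7125, -0.1587, 0.218]
eef_rot: [-0.001, 1.0, 0.001, -0.0]
ft_force: [0.2, 0.6, -0.1]
width: 0.0869
grip_force: 0.0
[388.8 111.5] 774.0 (array([ 0.6372, -0.0214]), np.float64(0.0395), np.float64(0.00491))
[372. 106.] 38.0 (array([ 0.6371, -0.0263]), np.float64(0.0448), np.float64(0.0006))
[(array([265.4, 207.9]), 28.0)] [(array([349.6, 231.3]), 126.5), (array([347.3, 212.3]), 49.5), (array([330.2, 223.2]), 22.5)] [(array([227.7, 120.4]), 5019.0), (array([381.5, 257.9]), 42.0)]
pred [392.89080945 111.40593335] [266.8320431  202.88347723]
now [ 0.7125 -0.1588  0.2183] yaw 90.1 q7 1.96 tilt [0.    0.001] w 0.087 g 0.0 t 31.9
turn units 0.002 (rows 0.0)
  shift after turn [ 0.063 -0.506 -0.009] rows 2.0
  shift now [ 0.064 -0.506 -0.009] rows 2.0
```

View pics/w5.png

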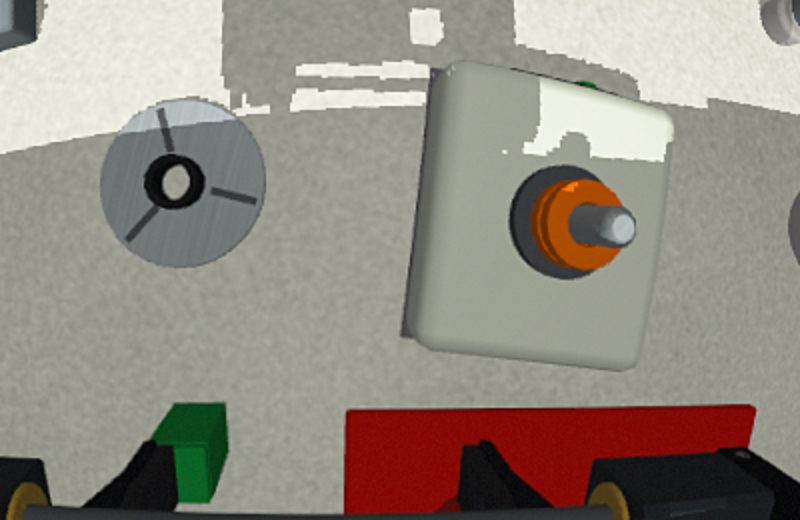

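Both orange rings are down on the shaft, stacked on the shoulder at full px (388,111). The disc is hub up, with its hub at (187,91).

Run:
```python
from h import *
c=grab('wrist'); t=grab('top'); s=grab('side')
def hub(q,roi,th):
    x,y,w,h=roi; g=cv2.cvtColor(q['img'],cv2.COLOR_BGR2GRAY); m=np.zeros_like(g); m[y:y+h,x:x+w]=cv2.inRange(g,0,th)[y:y+h,x:x+w]
    k=max(cv2.findContours(m,cv2.RETR_EXTERNAL,cv2.CHAIN_APPROX_NONE)[0],key=cv2.contourArea); return k,cv2.minEnclosingCircle(k)
k,e=hub(c,(165,72,45,40),35); print('w hub',e,cfit(c,k,.03))
for z in(0.02,.03): print(z,plane(c,e[0],z))
for n,q in(('t',t),('s',s)):
    p=proj(q,(.614,-.247,.025)); k,e2=hub(q,(int(p[0])-9,int(p[1])-9,18,18),45); print(n,p,e2,'tri',tri((c,e[0]),(q,e2[0])))
# disc rim: saturation mask
h=cv2.cvtColor(c['img'],cv2.COLOR_BGR2HSV); m=cv2.inRange(h,(95,18,60),(125,90,220)); m[:,:130]=0; m[:,260:]=0; m[:40]=0; m[150:]=0
k=max(cv2.findContours(m,cv2.RETR_EXTERNAL,cv2.CHAIN_APPROX_NONE)[0],key=cv2.contourArea); print('rim',cfit(c,k,.005))
```

```text
w hub ((187.0, 91.0), 15.132845878601074) (array([ 0.6169, -0.2433]), np.float64(0.0336), np.float64(0.00089))
0.02 [ 0.61718193 -0.24534531  0.02      ]
0.03 [ 0.6177085 -0.2429431  0.03     ]Traceback (most recent call last):
  File "<stdin>", line 9, in <module>
  File "<stdin>", line 5, in hub
ValueError: max() iterable argument is empty
```

```bash
python3 -m crank '0 -0.22 0 0 1; 0 -0.21 0 0 1; 0 0 0 0 1; 0 0 0 0 1; 0 0 0 0 1'
cat > d.py <<'E'
from h import *
c=grab('wrist')
p=proj(c,(.617,-.246,.03)); g=cv2.cvtColor(c['img'],cv2.COLOR_BGR2GRAY); m=np.zeros_like(g); x,y=int(p[0]),int(p[1]); print(p)
m[max(y-24,0):y+24,x-26:x+26]=cv2.inRange(g,0,35)[max(y-24,0):y+24,x-26:x+26]
k=max(cv2.findContours(m,cv2.RETR_EXTERNAL,cv2.CHAIN_APPROX_NONE)[0],key=cv2.contourArea); print('hub',cfit(c,k,.03))
h=cv2.cvtColor(c['img'],cv2.COLOR_BGR2HSV); print(h[y,x+30],h[y,x-60]); m=cv2.inRange(h,(95,18,60),(125,90,240)); m[:,:x-70]=0; m[:,x+70:]=0; m[y+60:]=0; m[:max(y-60,0)]=0
k=max(cv2.findContours(m,cv2.RETR_EXTERNAL,cv2.CHAIN_APPROX_NONE)[0],key=cv2.contourArea); k=cv2.convexHull(k); print('rim',cfit(c,k,.005))
plan(.617,-.2455,.05,90)
E
python3 d.py
```

```text
time: 32.6
ee_pos: [0.7129, -0.2452, 0.2181]
eef_rot: [-0.001, 1.0, 0.0, 0.0]
ft_force: [-0.1, 0.4, -0.6]
width: 0.0865
grip_force: 0.0
[257.49662866  88.2665229 ]
hub (array([ 0.6169, -0.2456]), np.float64(0.0312), np.float64(0.00038))
[ 95  13 119] [ 30  19 146]
rim (array([ 0.5698, -0.258 ]), np.float64(0.0047), np.float64(7e-05))
now [ 0.713  -0.2448  0.2181] yaw 90.1 q7 2.07 tilt [0.    0.001] w 0.087 g 0.0 t 32.6
turn units 0.002 (rows 0.0)
  shift after turn [ 0.48  -0.005  0.84 ] rows 3.9
  shift now [ 0.48  -0.003  0.84 ] rows 3.9
```

```bash
python3 -m crank '0.24 -0.002 0 0 1; 0.24 -0.002 0 0 1; 0 0 0.2 0 1; 0 0 0.2 0 1; 0 0 0.2 0 1; 0 0 0.2 0 1; 0 0 0 0 1; 0 0 0 0 1; 0 0 0 0 1'; python3 -c "
from h import *
plan(.6169,-.2456,.011,90)"
```

```text
time: 33.55
ee_pos: [0.618, -0.2476, 0.0609]
eef_rot: [-0.001, 1.0, -0.001, 0.002]
ft_force: [0.4, -0.8, -0.1]
width: 0.087
grip_force: 0.0
now [ 0.618  -0.2476  0.0609] yaw 90.1 q7 2.18 tilt [ 0.003 -0.001] w 0.087 g 0.0 t 33.5
turn units 0.001 (rows 0.0)
  shift after turn [0.006 0.01  0.249] rows 1.0
  shift now [0.006 0.01  0.249] rows 1.0
```

```bash
python3 -m crank '0.005 0.008 0.12 0 1; 0 0 0.125 0 1; 0 0 0 0 -1; 0 0 0 0 -1; 0 0 0 0 -1; 0 0 0 0 -1; 0 0 0 0 -1; 0 0 0 0 -1; 0 0 0 0 -1; 0 0 0 0 -1' 40; python3 -m crank '0 0 0 0 -1; 0 0 0 0 -1; 0 0 0 0 -1' ;python3 -c "
from h import *
plan(.6367,-.0215,.2,90)"
```

```text
time: 34.55
ee_pos: [0.6154, -0.2457, 0.0092]
eef_rot: [-0.0, 1.0, 0.0, 0.0]
ft_force: [-0.8, 0.1, 1.3]
width: 0.0331
grip_force: 40.0
time: 34.85
ee_pos: [0.6155, -0.2457, 0.0092]
eef_rot: [-0.0, 1.0, 0.0, 0.0]
ft_force: [-2.1, 0.3, 1.8]
width: 0.0334
grip_force: 40.0
now [ 0.6155 -0.2457  0.0092] yaw 90.0 q7 2.20 tilt [0. 0.] w 0.033 g 40.0 t 34.9
turn units 0.000 (rows 0.0)
  shift after turn [-0.106  1.121 -0.954] rows 5.9
  shift now [-0.107  1.121 -0.954] rows 5.9
```

```bash
python3 -m crank '0 0 -0.1 0 -1; 0 0 -0.2 0 -1; 0 0 -0.22 0 -1; 0 0 -0.22 0 -1; 0 0 -0.21 0 -1; 0 0 0 0 -1; 0 0 0 0 -1; 0 0 0 0 -1' 50;python3 -c "
from h import *
c=grab('wrist'); s=grab('side'); cv2.imwrite('pics/s6.png',np.hstack([c['img'][100:340,100:420],s['img'][140:380,170:410]]))
plan(.6355,-.0215,.2,90)"
```

```text
time: 35.65
ee_pos: [0.6148, -0.2452, 0.1974]
eef_rot: [-0.0, 1.0, 0.0, -0.001]
ft_force: [-0.5, -0.8, -1.6]
width: 0.0331
grip_force: 50.0
now [ 0.6148 -0.2453  0.1973] yaw 90.0 q7 2.12 tilt [-0.003  0.001] w 0.033 g 50.0 t 35.8
turn units 0.000 (rows 0.0)
  shift after turn [-0.104  1.119 -0.013] rows 4.5
  shift now [-0.104  1.119 -0.013] rows 4.5
```

View pics/s6.png

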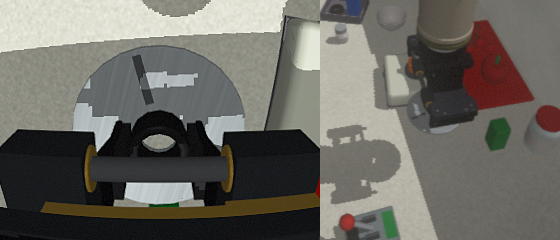

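The disc is held level by its hub in the wrist crop, around (158,130).

```bash
python3 -m crank '-0.021 0.224 0 0 -1; -0.021 0.224 0 0 -1; -0.021 0.224 0 0 -1; -0.021 0.224 0 0 -1; -0.02 0.224 0 0 -1; 0 0 0 0 -1; 0 0 0 0 -1; 0 0 0 0 -1'; python3 -c "
from h import *
plan(.6355,-.0215,.107,90)
c=grab('wrist');h=cv2.cvtColor(c['img'],cv2.COLOR_BGR2GRAY)
cv2.imwrite('pics/w7.png',cv2.resize(c['img'][100:300,158:358],None,fx=3,fy=3))
"
```

```text
time: 36.55
ee_pos: [0.6357, -0.0233, 0.1986]
eef_rot: [0.001, 1.0, -0.0, -0.0]
ft_force: [0.1, -0.3, -1.3]
width: 0.0327
grip_force: 50.0
now [ 0.6357 -0.0233  0.1986] yaw 89.9 q7 1.74 tilt [-0.001 -0.001] w 0.033 g 50.0 t 36.5
turn units -0.001 (rows 0.0)
  shift after turn [0.    0.009 0.458] rows 1.8
  shift now [0.    0.009 0.458] rows 1.8
```

```bash
python3 -m crank '0 0.008 0.1 0 -1; 0 0 0.1 0 -1; 0 0 0.07 0 -1; 0 0 0.05 0 -1; 0 0 0.04 0 -1; 0 0 0.04 0 -1; 0 0 0.04 0 -1; 0 0 0.02 0 -1; 0 0 0 0 -1; 0 0 0 0 -1'; python3 -c "
from h import *
plan(.6355,-.0215,.105,90)"
```

```text
time: 37.6
ee_pos: [0.6362, -0.0203, 0.1073]
eef_rot: [-0.0, 1.0, -0.0, 0.0]
ft_force: [-1.2, -1.1, -0.9]
width: 0.0328
grip_force: 50.0
now [ 0.6362 -0.0203  0.1073] yaw 90.0 q7 1.78 tilt [ 0. -0.] w 0.033 g 50.0 t 37.6
turn units 0.000 (rows 0.0)
  shift after turn [ 0.003 -0.006  0.012] rows 0.1
  shift now [ 0.003 -0.006  0.012] rows 0.1
```

```bash
python3 -m crank '0 -0.004 0.008 0 -1; 0 0 0 0 -1; 0 0 0 0 0.3; 0 0 0 0 0.3; 0 0 0 0 0.3; 0 0 0 0 0.3; 0 0 -0.1 0 0.3; 0 0 -0.24 0 0.3; 0 0 -0.2 0 0.3'; python3 -m crank '-0.12 -0.15 0 0 -1; -0.12 -0.15 0 0 -1; -0.12 -0.15 0 0 -1; 0 0 0 0 -1; 0 0 0 0 -1; 0 0 0 0 -1';python3 - <<'E'
from h import *
c=grab('wrist'); t=grab('top'); s=grab('side')
w=cv2.resize(c['img'][20:220,200:480],None,fx=1.5,fy=1.5); b=cv2.resize(s['img'][150:250,200:340],None,fx=3,fy=3)
cv2.imwrite('pics/w8.png',np.hstack([w,b]))
print([(b[0],b[2]) for b in blobs(c,'orange')],'hub top pred',proj(c,(.6367,-.0215,.124)),'plate',proj(c,(.6367,-.0215,.099)))
print([(b[0],b[2]) for b in blobs(t,'red')])
plan(.36,-.39,.2,90)
E
```

```text
time: 38.5
ee_pos: [0.636, -0.0211, 0.2153]
eef_rot: [-0.0, 1.0, -0.0, -0.0]
ft_force: [1.2, -0.7, -1.0]
width: 0.0565
grip_force: 0.0
time: 39.1
ee_pos: [0.708, -0.1097, 0.2136]
eef_rot: [-0.001, 1.0, 0.0, -0.0]
ft_force: [-1.0, 1.2, 1.0]
width: 0.0162
grip_force: 0.0
[] hub top pred [359.54041928 113.91714575] plate [351.00716394 112.90338091]
[(array([215.6, 120. ]), 3705.0), (array([256.8, 114.2]), 219.0), (array([328.7,  91. ]), 45.0), (array([381.5, 257.9]), 42.0), (array([264. , 130.6]), 32.0), (array([262.1, 142.3]), 25.5)]
now [ 0.7081 -0.1094  0.2139] yaw 90.1 q7 1.90 tilt [0.001 0.001] w 0.005 g 0.0 t 39.2
turn units 0.001 (rows 0.0)
  shift after turn [ 1.741 -1.403  0.067] rows 8.9
  shift now [ 1.744 -1.399  0.067] rows 8.9
```

View pics/w8.png

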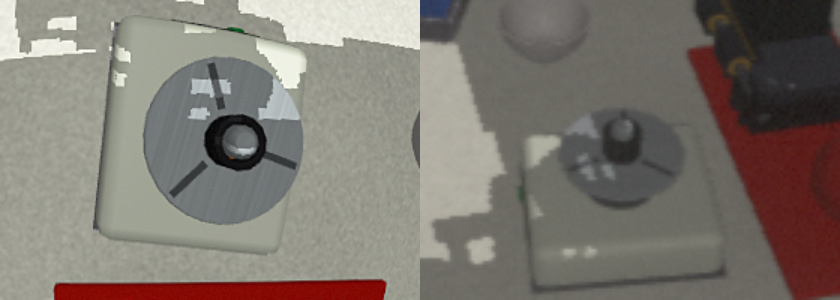

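The disc sits flat on the spacers with the shaft end showing through the hub, at crop (236,142). The isolator ball is still on the off side, at top px (381.5,258).

```bash
python3 -m crank '0 0 0 0.095 -1; 0 0 0 0.095 -1; 0 0 0 0.095 -1; 0 0 0 0.095 -1; 0 0 0 0.095 -1; 0 0 0 0.095 -1; 0 0 0 0.095 -1; 0 0 0 0.095 -1; 0 0 0 0.095 -1; 0 0 0 0.095 -1'; python3 -m crank '0 0 0 0.05 -1; 0 0 0 0 -1; 0 0 0 0 -1'; python3 -c "
from h import *
t=grab('top');print(plane(t,(381.5,257.9),.108))
plan(.365,-.39,.21,0)"
```

```text
time: 40.25
ee_pos: [0.7081, -0.1097, 0.2139]
eef_rot: [0.68, 0.733, 0.001, -0.0]
ft_force: [-0.3, -0.1, -1.3]
width: 0.0005
grip_force: 0.0
time: 40.55
ee_pos: [0.7081, -0.1102, 0.2137]
eef_rot: [0.706, 0.708, 0.0, -0.0]
ft_force: [0.1, -0.4, -0.3]
width: 0.0002
grip_force: 0.0
[ 0.42278832 -0.3904283   0.108     ]
now [ 0.7081 -0.1104  0.2137] yaw 0.2 q7 0.45 tilt [0. 0.] w 0.000 g 0.0 t 40.6
turn units 0.002 (rows 0.0)
  shift after turn [-1.398 -1.716  0.018] rows 8.9
  shift now [-1.392 -1.721  0.018] rows 8.9
```

```bash
python3 -m crank '-0.155 -0.191 0 0 -1; -0.155 -0.191 0 0 -1; -0.155 -0.191 0 0 -1; -0.155 -0.191 0 0 -1; -0.155 -0.191 0 0 -1; -0.155 -0.191 0 0 -1; -0.155 -0.191 0 0 -1; -0.155 -0.191 0 0 -1; -0.152 -0.193 0 0 -1; 0 0 0 0 -1'; python3 -m crank '0 0 0.1 0 -1; 0 0 0 0 -1; 0 0 0 0 -1'; python3 -c "
from h import *
plan(.36,-.39,.09,0)"
```

```text
time: 41.6
ee_pos: [0.3578, -0.3938, 0.2142]
eef_rot: [0.71, 0.704, 0.001, 0.0]
ft_force: [0.2, -0.1, -0.1]
width: 0.0006
grip_force: 0.0
time: 41.9
ee_pos: [0.3642, -0.3892, 0.1937]
eef_rot: [0.707, 0.708, -0.0, -0.0]
ft_force: [-0.7, 0.0, -0.4]
width: 0.0003
grip_force: 0.0
now [ 0.3642 -0.3892  0.1937] yaw 0.1 q7 1.01 tilt [-0.  0.] w 0.000 g 0.0 t 41.9
turn units 0.001 (rows 0.0)
  shift after turn [-0.004 -0.021  0.519] rows 2.1
  shift now [-0.004 -0.021  0.519] rows 2.1
```

```bash
python3 -m crank '0 -0.02 0.2 0 -1; 0 0 0.2 0 -1; 0 0 0.1 0 -1; 0 0 0 0 -1; 0 0 0 0 -1; 0 0.1 0 0 -1; 0 0.1 0 0 -1; 0 0.1 0 0 -1; 0 0.1 0 0 -1; 0 0.1 0 0 -1'; python3 -m crank '0 0 0 0 -1; 0 0 0 0 -1; 0 -0.1 0 0 -1; 0 -0.2 0 0 -1; 0 -0.1 -0.1 0 -1; 0 0 -0.24 0 -1; 0 0 -0.24 0 -1; 0 0 0 0 -1; 0 0 0 0 -1'; python3 -c "
from h import *
t=grab('top'); s=grab('side'); cv2.imwrite('pics/end.png',np.vstack([t['img'][90:290,90:410],cv2.resize(s['img'][110:384,150:410],(320,337))]))
print([(b[0],b[2]) for b in blobs(t,'red')],'on pred',proj(t,[.5006,-.385,.110]))
plan(.36,-.39,.25,0)"
```

```text
time: 42.9
ee_pos: [0.4621, -0.3898, 0.0959]
eef_rot: [0.707, 0.708, 0.0, 0.001]
ft_force: [0.2, 0.0, 0.6]
width: 0.0006
grip_force: 0.0
time: 43.8
ee_pos: [0.3798, -0.3899, 0.2108]
eef_rot: [0.707, 0.707, 0.001, 0.001]
ft_force: [0.1, -1.3, -0.7]
width: 0.0009
grip_force: 0.0
[(array([230.8, 121.4]), 5365.5), (array([328.5,  98. ]), 287.0), (array([378.3, 230.3]), 41.5)] on pred [378.53628737 230.33437032]
now [ 0.3794 -0.3891  0.2089] yaw 0.0 q7 1.00 tilt [-0.     0.001] w 0.000 g 0.0 t 43.9
turn units 0.000 (rows 0.0)
  shift after turn [-0.004 -0.097 -0.205] rows 0.9
  shift now [-0.004 -0.097 -0.205] rows 0.9
```

View pics/end.png

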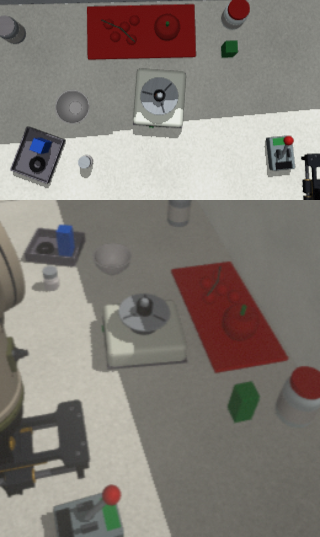

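The final views show the lever back on green with its ball at top px (378,230), and the disc centred on the shaft. The guard and black ring are in the tray, and the salt and bowl haven't moved.

```bash
python3 -c "
from bench import workorder
print(workorder.close_job())"
```

```text
the job is handed in; nothing more can be done
None
```

The slicer is refitted and the job handed in at about 44 s on the robot's clock: the guard and old spacer are in the tray, both orange spacers and the disc (hub up) are seated on the shaft, and the isolator is back on; the hand-in gave no verdict, so this rests on the final camera views.

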